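Sort the metalsmith's bench: stones, handles and hammer head into their trays

TASK

Tidy the bench into the three felt-lined trays: both whetstones go into the blue tray, both wooden tool handles into the green tray and the steel hammer head into the red tray. Lay each piece flat on the felt, the same side up as it lies now and lengthwise in line with the tray's x direction (straight away from the robot, either way round), with two in one tray side by side and not on top of one another. Leave the amber oil jar standing where it is.

Things in the scene. Friction and masses are not known exactly. Their poses are not given: they have to be found in the camera images.
- blue_tray: fixed shallow wooden tray with a blue felt floor, place for the whetstones. Outside 162 (its x) x 172 (its y) x 22 mm high; inside 150 x 160 mm, walls 6 mm thick. Origin: centre of its underside, on the bench; the felt floor lies 7 mm above the origin and the walls rise 15 mm above the felt. z up; its x points roughly away from the robot (within 0.08 rad). All three trays have the same size.
- green_tray: fixed shallow wooden tray with a green felt floor, place for the tool handles. Outside 162 (its x) x 172 (its y) x 22 mm high; inside 150 x 160 mm, walls 6 mm thick. Origin: centre of its underside, on the bench; the felt floor lies 7 mm above the origin and the walls rise 15 mm above the felt. z up; its x points roughly away from the robot (within 0.08 rad). All three trays have the same size.
- red_tray: fixed shallow wooden tray with a red felt floor, place for the hammer head. Outside 162 (its x) x 172 (its y) x 22 mm high; inside 150 x 160 mm, walls 6 mm thick. Origin: centre of its underside, on the bench; the felt floor lies 7 mm above the origin and the walls rise 15 mm above the felt. z up; its x points roughly away from the robot (within 0.08 rad). All three trays have the same size.
- pale_stone: loose whetstone, a pale grey-green stone bar 110 (x) x 34 (y) x 28 mm high, about 0.24 kg, lying flat. Origin: centre of its underside; x along its length, z up.
- slate_stone: loose whetstone, a blue-grey slate stone bar 110 (x) x 34 (y) x 28 mm high, about 0.24 kg, lying flat. Origin: centre of its underside; x along its length, z up.
- pale_handle: loose tool handle of square section with rounded edges, pale yellowish wood, with a round brass ferrule at its +x end. 116 mm long (x from -58 to +58), wood 30 (y) x 26 mm high from x = -58 to +32, ferrule 20 mm across, about 0.08 kg, lying flat. Origin: middle of its length, at the height of its underside; x along its length, z up.
- brown_handle: loose tool handle of square section with rounded edges, reddish-brown wood, with a round steel ferrule at its +x end. 116 mm long (x from -58 to +58), wood 30 (y) x 26 mm high from x = -58 to +32, ferrule 20 mm across, about 0.08 kg, lying flat. Origin: middle of its length, at the height of its underside; x along its length, z up.
- hammer_head: loose steel hammer head without its handle, 92 mm long (x from -46 round face to +46 wedge end), middle block 50 (x) x 28 (y) x 28 mm high with a black eye on top, about 0.36 kg, lying flat. Origin: middle of its length, at the height of its underside; x along its length, z up.
- oil_jar: bystander to leave alone: small amber glass jar with a black cap, 40 mm across, 58 mm tall, 0.12 kg, standing loose beside the outermost tray, on the left or the right. Origin: centre of its underside.
There are look-alikes about, which are no part of the job. Of the things like the pale_handle, leave any that is turquoise; of the rest the smaller one is meant.

How it is judged (in metres and radians):
At the end, for the whole second after the job is handed in: Stones in blue, handles in green, hammer head in red tray: origin within 35 mm (x) and 70 mm (y) of the tray centre and at most 13 mm above its underside, right side up, level to 0.1 rad, length within 0.35 rad of the tray x axis, at rest; jar upright, moved under 20 mm (x of pale_stone in the frame of blue_tray between -0.035 and 0.035 m and y of pale_stone in the frame of blue_tray between -0.07 and 0.07 m and z of each of pale_stone, slate_stone in the frame of blue_tray below 0.013 m and angle between each of pale_stone, slate_stone, pale_handle, brown_handle, hammer_head's own z axis and vertical below 0.1 rad and angle between the x axis of each of pale_stone, slate_stone and the x axis of blue_tray, either way round below 0.35 rad and linear speed of each of pale_stone, slate_stone, pale_handle, brown_handle, hammer_head below 0.02 m/s and angular speed of each of pale_stone, slate_stone, pale_handle, brown_handle, hammer_head below 0.2 rad/s and x of slate_stone in the frame of blue_tray between -0.035 and 0.035 m and y of slate_stone in the frame of blue_tray between -0.07 and 0.07 m and x of pale_handle in the frame of green_tray between -0.035 and 0.035 m and y of pale_handle in the frame of green_tray between -0.07 and 0.07 m and z of each of pale_handle, brown_handle in the frame of green_tray below 0.013 m and angle between the x axis of each of pale_handle, brown_handle and the x axis of green_tray, either way round below 0.35 rad and x of brown_handle in the frame of green_tray between -0.035 and 0.035 m and y of brown_handle in the frame of green_tray between -0.07 and 0.07 m and x of hammer_head in the frame of red_tray between -0.035 and 0.035 m and y of hammer_head in the frame of red_tray between -0.07 and 0.07 m and z of hammer_head in the frame of red_tray below 0.013 m and angle between the x axis of hammer_head and the x axis of red_tray, either way round below 0.35 rad and distance of oil_jar from where it was at the start of the episode below 0.02 m and angle between oil_jar's own z axis and vertical below 0.2 rad); the robot touches nothing.
It fails at once if the oil jar is knocked over or pushed more than 20 mm (distance of oil_jar from where it was at the start of the episode above 0.02 m or angle between oil_jar's own z axis and vertical above 0.2 rad).
It also fails if it takes over 106 s, if anything falls off the work surface, if the arm or the gripper's body presses on something with over 40 N, if the wrist force passes 120 N, or if a joint passes its speed limit or range.

ROBOT

A 6-joint arm with a two-finger parallel gripper is mounted at the origin on the work surface. World frame = base frame: x ahead of the robot, y to its left, z up, the work surface at z = 0. Lengths are in m, angles in degrees, forces in N, time in s.
With the tool pointing down it reaches from about 0.4 to 0.825 m from the base axis. Payload 7 kg.
Tool frame: the origin (TCP) lies on the centre line of the jaws, within the pads' length; the fingertips stand 11 mm ahead of it and the grasp point (between the pads) lies 8 mm behind it; z points along the fingers, y is the line along which they close (so a half turn about z gives the same grasp; the last joint's range is limited). The gripper opens to 88 mm and grips with 3 to 60 N. Pads are 19 mm wide; open, the fingers measure 130 mm over their backs; the gripper's body (78 mm by 193 mm) begins 47 mm behind the grasp point.
Start: joints at [-59.811, 20.546, 0.682, 0, -70.136, -16.507], TCP at [0.16, -0.656, 0.238] pointing down, gripper open.
Joint ranges: [-176.03, 176.03], [-82.01, 121.73], [-58.28, 71.71], [-173.87, 95.51], [-174.79, -0.11], [-173.66, 173.66]. Speed limits (degrees/s): [136.94, 136.94, 172.46, 180, 180, 180].

INTERFACE

Orientations are given as [roll, pitch, yaw] about the fixed x, y, z axes, in that order (R = Rz(yaw) Ry(pitch) Rx(roll)).
In Python, from plant import r, capture, camera_model, job gives the robot as it stands.
- The arm moves only by the tool drive_tool, never from a script. Its argument "increments" is a list that holds one entry, the list of rows, each a list of 5 numbers: the gripper's target within -1 to 1 (fully open at 1, half-way at 0, shut at -1), then the shift along the tool's x, y, z scaled (see below), then the turn about the tool's z scaled (see below). In form: [[[gripper, tx, ty, tz, roll], ...]]. A call has 1 to 5 rows; each row is the pose to reach, as a shift and turn from the pose commanded when the call began, along the tool's axes at that moment, turning the shorter way round; what a row does not reach only later rows make up. The controller multiplies each number of a shift by 120 mm and each number of a turn by 360 degrees. A row lasts 1/8 s, in which the tool goes at most 62.5 mm and 10.7 degrees, less where a joint would pass 70% of its speed; a pose out of reach is approached as far as the arm can. A call with a number of a shift or a turn outside -1 to 1 is refused whole. A call with a gripper value outside its range is refused whole. The fingers move at their own pace and stop on an object; "squeeze" is the grip in N (left out, the last holds). Time passes only in rows, so rows that repeat a pose let the fingers close. It gives the time, the measured TCP pose, the force, the opening and the grip force at its end, in the units of the state.
- r.get_state(): the state, without advancing time (a new reading comes with each control period).
- capture(name): name is "side" or "top" or "wrist"; returns the picture (400x640x3 uint8, red, green, blue); there is no depth.
- camera_model(name): a dict with "camera_matrix" (3x3 intrinsics, pixels), "rvec" (rotation vector, rad) and "tvec" (3), from world to camera coordinates, as OpenCV has them. Camera axes: x right, y down, z forward; pixel columns grow to the right and rows downward; lengths in m; the calibration is good to about 2 mm. A picture is of the moment at which its call begins: read the wrist's pose just before it. camera_model takes no time and is no camera call; for the wrist camera it gives the pose at the moment of the call.
- job.close_job(): hands the job in; it is judged then, once.
The state is a dict: "time_s": time; "joints": joint angles; "qd": joint speeds; "joint_torque": joint torques, N m; "tcp_pos": TCP position; "eef_rot": TCP orientation; "contact_force": force on the tool from outside, world axes, zero at the start; "moment": the same for the moment, N m; "gripper_width": finger opening in m; "gripper_force": force on a finger pad.
Only numpy, scipy, OpenCV 4.12 (cv2) and the standard library are available. Lean on these libraries where they do the work, as an engineer would, in place of code of your own. Each camera call takes 0.05 s, during which the arm holds its last target. There are 200 camera calls.

## Working session

There is one attempt and no reset: what is moved stays moved. The work goes in short steps, Python scripts to look and compute and a tool call to move; the robot and the scene stay as the last step left them, time stands still between calls to the robot, and variables do not carry over. Pictures are saved under pics/ and viewed, at most 14 in all, crops included, and the job is handed in when it is done.

Besides the shell and the picture viewer there is one more tool, called after "Call:" as name(argument=value, ...), one argument or row to a line, values as JSON. drive_tool: Moves the arm, as the interface text tells. Its arguments: {"type":"object","properties":{"increments":{"type":"array"},"squeeze":{"type":"number"}},"required":["increments"]}

```bash
ls; mkdir -p pics; python3 - <<'E'
from plant import r,capture,camera_model
import cv2
s=r.get_state();print(s['time_s'],s['tcp_pos'],s['eef_rot'],s['gripper_width'])
for n in("top","side"):
    cv2.imwrite(f"pics/{n}0.png",capture(n)[:,:,::-1]);m=camera_model(n);print(n,m)
E
```

```text
pics
0.0 [ 0.15948039 -0.6553904   0.23660792] [ 1.79903054e+02 -8.32088011e-03 -1.66327102e+02] 0.08785795615211893
top {'camera_matrix': array([[364.9197379 ,   0.        , 318.83655315],
       [  0.        , 364.9197379 , 198.75751603],
       [  0.        ,   0.        ,   1.        ]]), 'rvec': array([ 2.16207607, -2.21779355,  0.0671244 ]), 'tvec': array([0.01080506, 0.40432035, 1.07551509])}
side {'camera_matrix': array([[474.95079641,   0.        , 320.85911331],
       [  0.        , 474.95079641, 203.87411007],
       [  0.        ,   0.        ,   1.        ]]), 'rvec': array([ 2.00439085, -0.70065081,  0.43697649]), 'tvec': array([-0.32989575,  0.16766471,  1.03702277])}
```

View pics/top0.png

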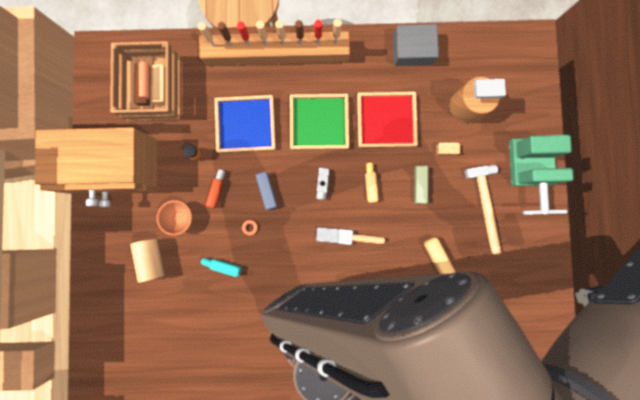

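View pics/side0.png

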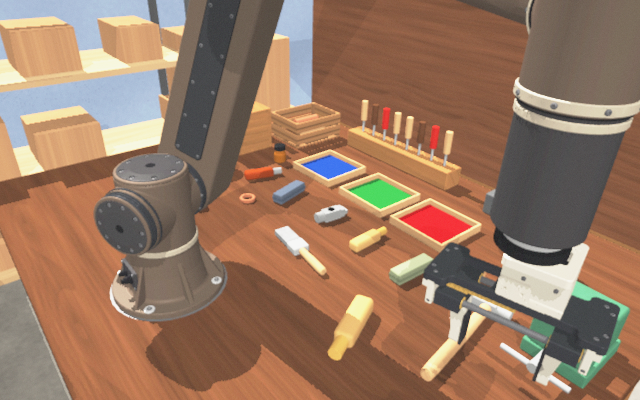

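Top view: the trays are blue (245,124), green (319,121) and red (387,120), and the jar is at (190,151). The brown handle is at (216,188), slate at (266,191), hammer head at (322,183) and pale stone at (422,184).

There are three pale_handle candidates: yellow (371,183), turquoise (221,267) and larger yellow (438,255). The smaller yellow one at (371,183) fits the description. I'll confirm it in an enlarged crop and measure at the same time.

```bash
cat > h.py <<'E'
import numpy as np,cv2
from plant import r,capture,camera_model
def ray(n,uv,z,m=None):
    m=m or camera_model(n);R=cv2.Rodrigues(m['rvec'])[0];c=-R.T@m['tvec']
    d=np.c_[np.atleast_2d(uv),np.ones(len(np.atleast_2d(uv)))]@np.linalg.inv(m['camera_matrix']).T@R
    return c+d*((z-c[2])/d[:,2])[:,None]
E
python3 - <<'E'
from h import *
m=camera_model('top');R=cv2.Rodrigues(m['rvec'])[0];print('cam',-R.T@m['tvec'])
im=cv2.imread('pics/top0.png')
cv2.imwrite('pics/crop1.png',cv2.resize(im[155:285,195:455],None,fx=3,fy=3,interpolation=cv2.INTER_CUBIC))
# rectify top-down at z=.027 for whole row 
print(np.round(ray('top',[[245,124],[319,121],[387,120],[190,151]],[.007]*4),3))
hsv=cv2.cvtColor(im,cv2.COLOR_BGR2HSV)
for n,l,h in(('blue',(105,180,80),(130,255,255)),('green',(50,150,60),(75,255,255)),('red',(0,200,120),(5,255,255))):
    k=cv2.inRange(hsv,l,h);k[:80]=0;k[160:]=0
    N,L,S,C=cv2.connectedComponentsWithStats(k);i=1+S[1:,4].argmax()
    p=np.argwhere(L==i)[:,::-1].astype(float);w=ray('top',p,.007)[:,:2].astype(np.float32)
    print(n,len(p),cv2.minAreaRect(w),w.mean(0))
E
```

```text
cam [0.33764765 0.00117228 1.09832468]
[[ 0.638  0.219  0.007]
 [ 0.641 -0.006  0.007]
 [ 0.639 -0.212  0.007]
 [ 0.559  0.386  0.007]]
blue 2109 ((0.6396729946136475, 0.2201957404613495), (0.13581031560897827, 0.1460183709859848), 1.3789831399917603) [0.6393859  0.21988207]
green 2121 ((0.6412270665168762, -0.0060129910707473755), (0.14577873051166534, 0.135712131857872), 88.77386474609375) [ 0.6399085  -0.00557288]
red 12 ((0.6208008527755737, -0.2567015290260315), (0.00923128891736269, 0.02053835242986679), 54.68939208984375) [ 0.62045765 -0.2552598 ]
```

View pics/crop1.png

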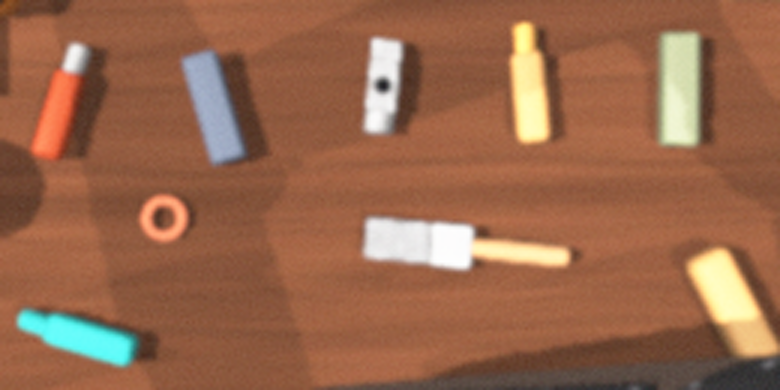

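The crop confirms it: the small yellow handle with the brass ferrule, crop (530,85), is the pale_handle. The other yellow one, crop (735,305), is bigger and the remaining one is turquoise. Next I compute the grasp poses.

```bash
cat >> h.py <<'E'
def go(x,y,z=None,yaw=180):
    s=r.get_state();p=np.array(s['tcp_pos']);w=s['eef_rot'][2];a=np.radians(w)
    d=np.array([x,y,p[2] if z is None else z])-p
    t=np.array([np.cos(a)*d[0]+np.sin(a)*d[1],np.sin(a)*d[0]-np.cos(a)*d[1],-d[2]])*1e3
    dy=(yaw-w+90)%180-90
    print('t',round(s['time_s'],2),'p',p.round(4),'yaw',round(w,1),'scaled',(t/120).round(3),'dyaw',round(dy,1),'turn scaled',round(-dy/360,3))
E
python3 - <<'E'
from h import *
P=lambda *c:np.array(c)/3+[195,155]
for n,a,za,b,zb in(('brown',(78,46),.013,(47,155),.026),('slate',(200,56),.028,(228,160),.028),('hammer',(386,42),.026,(378,132),.026),('paleh',(523,25),.013,(533,140),.026),('pales',(681,34),.028,(680,145),.028)):
    A=ray('top',P(*a),za)[0];B=ray('top',P(*b),zb)[0];d=(A-B)[:2]
    print(n,'c',((A+B)/2)[:2].round(4),'len',np.linalg.norm(d).round(4),'ang',np.degrees(np.arctan2(d[1],d[0])).round(1))
im=cv2.imread('pics/top0.png');hsv=cv2.cvtColor(im,cv2.COLOR_BGR2HSV)
k=((hsv[...,0]<6)|(hsv[...,0]>172))&(hsv[...,1]>190)&(hsv[...,2]>100);k[:80]=0;k[155:]=0;k[:,:350]=0;k[:,425:]=0
w=ray('top',np.argwhere(k)[:,::-1].astype(float),.007)[:,:2].astype(np.float32);print('red',cv2.minAreaRect(w))
go(.46,-.306)
E
```

```text
brown c [0.4428 0.3052] len 0.1122 ang -14.4
slate c [0.4305 0.1544] len 0.1062 ang 14.0
hammer c [ 0.4471 -0.0109] len 0.0893 ang -6.5
paleh c [ 0.449  -0.1555] len 0.116 ang 2.0
pales c [ 0.437  -0.3037] len 0.1095 ang -3.0
red ((0.6408470869064331, -0.2112620770931244), (0.14900994300842285, 0.1387554109096527), 88.5250015258789)
t 0.1 p [ 0.1595 -0.6554  0.2367] yaw -166.3 scaled [-3.121  2.237 -0.   ] dyaw -13.7 turn scaled 0.038
```

Call:
drive_tool(
  increments=[
    [[1,-0.98,0.765,0,0],[1,-0.98,0.765,0,0],[1,-0.98,0.765,0,0]],
  ],
)

```text
time_s: 0.48
tcp_pos: [0.2535, -0.5365, 0.2375]
eef_rot: [180.0, 0.0, -166.2]
contact_force: [-0.2, -0.5, 0.3]
gripper_width: 0.088
gripper_force: 0.0
```

Call:
drive_tool(
  increments=[
    [[1,-0.98,0.765,0,0],[1,-0.98,0.765,0,0],[1,-0.98,0.765,0,0]],
  ],
)

```text
time_s: 0.85
tcp_pos: [0.3461, -0.4194, 0.2375]
eef_rot: [180.0, 0.0, -166.2]
contact_force: [0.4, -0.8, 1.2]
gripper_width: 0.0873
gripper_force: 0.0
```

Call:
drive_tool(
  increments=[
    [[1,-0.98,0.765,0.8,0.046],[1,-0.98,0.765,0.8,0.046],[1,-0.98,0.765,0.8,0.046],[1,-0.98,0.765,0.8,0.046]],
  ],
)

```text
time_s: 1.35
tcp_pos: [0.4373, -0.3021, 0.139]
eef_rot: [179.9, -0.2, 177.3]
contact_force: [-0.4, -0.8, 0.4]
gripper_width: 0.0878
gripper_force: 0.0
```

```bash
python3 - <<'E'
from h import *
go(.437,-.304,.015,-3)
cv2.imwrite('pics/w1.png',capture('wrist')[:,:,::-1])
cv2.imwrite('pics/t1.png',capture('top')[:,:,::-1])
E
```

```text
t 1.35 p [ 0.4373 -0.3021  0.139 ] yaw 177.3 scaled [ 0.002 -0.016  1.033] dyaw -0.3 turn scaled 0.001
```

View pics/w1.png

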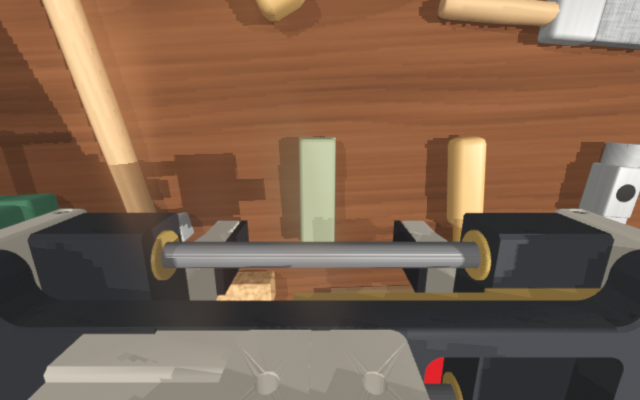

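The wrist view has the pale stone at (317,190), aligned and centred between the fingers at about (215,260) and (425,260). I'll go down, grip and lift.

Call:
drive_tool(
  increments=[
    [[1,0,-0.01,0.9,0],[1,0,-0.01,0.9,0],[1,0,-0.01,0.9,0]],
  ],
)

```text
time_s: 1.82
tcp_pos: [0.4346, -0.3063, 0.0315]
eef_rot: [179.9, -0.3, 177.0]
contact_force: [0.1, 0.1, 0.7]
gripper_width: 0.0879
gripper_force: 0.0
```

Call:
drive_tool(
  increments=[
    [[1,0,0,0.13,0],[-1,0,0,0.13,0],[-1,0,0,0.13,0],[-1,0,0,0.13,0],[-1,0,0,0.13,0]],
  ],
  squeeze=30,
)

```text
time_s: 2.45
tcp_pos: [0.4376, -0.306, 0.0185]
eef_rot: [-180.0, 0.1, 177.1]
contact_force: [0.9, -0.8, -0.3]
gripper_width: 0.0536
gripper_force: 0.0
```

Call:
drive_tool(
  increments=[
    [[-1,0,0,0,0],[-1,0,0,0,0],[-1,0,0,0,0]],
  ],
)

```text
time_s: 2.82
tcp_pos: [0.4373, -0.3059, 0.018]
eef_rot: [180.0, -0.0, 177.1]
contact_force: [-0.6, 1.4, 1.2]
gripper_width: 0.0341
gripper_force: 30.0
```

Call:
drive_tool(
  increments=[
    [[-1,0,0,-0.9,0],[-1,0,0,-0.9,0],[-1,0,0,-0.9,0]],
  ],
)

```text
time_s: 3.2
tcp_pos: [0.4393, -0.3067, 0.1294]
eef_rot: [-179.9, 0.4, 177.1]
contact_force: [-0.1, 1.2, -2.4]
gripper_width: 0.0337
gripper_force: 30.0
```

Call:
drive_tool(
  increments=[
    [[-1,-0.29,0.84,0,0],[-1,-0.29,0.84,0,0],[-1,-0.29,0.84,0,0]],
  ],
)

```text
time_s: 3.58
tcp_pos: [0.4771, -0.2048, 0.1246]
eef_rot: [180.0, -0.1, 177.3]
contact_force: [-0.2, -0.4, -2.9]
gripper_width: 0.0338
gripper_force: 30.0
```

Call:
drive_tool(
  increments=[
    [[-1,-0.29,0.84,0,0],[-1,-0.29,0.84,0,0],[-1,-0.29,0.84,0,0]],
  ],
)

```text
time_s: 3.95
tcp_pos: [0.5171, -0.1064, 0.1247]
eef_rot: [-180.0, -0.1, 177.3]
contact_force: [-0.1, -0.3, -1.9]
gripper_width: 0.0338
gripper_force: 30.0
```

Call:
drive_tool(
  increments=[
    [[-1,-0.29,0.84,0,0],[-1,-0.29,0.84,0,0],[-1,-0.29,0.84,0,0]],
  ],
)

```text
time_s: 4.32
tcp_pos: [0.557, -0.0079, 0.1247]
eef_rot: [-180.0, -0.1, 177.2]
contact_force: [0.2, -0.6, -2.9]
gripper_width: 0.0335
gripper_force: 30.0
```

Call:
drive_tool(
  increments=[
    [[-1,-0.29,0.84,0,0],[-1,-0.29,0.84,0,0],[-1,-0.29,0.84,0,0]],
  ],
)

```text
time_s: 4.7
tcp_pos: [0.5968, 0.0906, 0.1246]
eef_rot: [-180.0, -0.1, 177.2]
contact_force: [0.3, -1.0, -3.1]
gripper_width: 0.0336
gripper_force: 30.0
```

Call:
drive_tool(
  increments=[
    [[-1,-0.29,0.84,0,-0.012],[-1,-0.29,0.84,0,-0.012],[-1,-0.29,0.84,0,-0.012],[-1,-0.29,0.84,0,-0.012]],
  ],
)

```text
time_s: 5.2
tcp_pos: [0.6354, 0.1868, 0.1248]
eef_rot: [-179.9, -0.1, -178.6]
contact_force: [0.1, 0.3, -2.0]
gripper_width: 0.0338
gripper_force: 30.0
```

```bash
python3 - <<'E'
from h import *
go(.638,.187,.025,1.4)
print(r.get_state()['gripper_width'])
E
```

```text
t 5.2 p [0.6354 0.1868 0.1248] yaw -178.6 scaled [-0.022  0.002  0.831] dyaw 0.0 turn scaled -0.0
0.0338003149025978
```

Call:
drive_tool(
  increments=[
    [[-1,-0.01,0,0.4,0],[-1,-0.02,0,0.75,0],[-1,-0.02,0,0.79,0],[-1,-0.02,0,0.81,0],[-1,-0.02,0,0.82,0]],
  ],
)

```text
time_s: 5.82
tcp_pos: [0.6398, 0.1889, 0.0295]
eef_rot: [179.9, 0.2, -178.6]
contact_force: [-0.6, 0.1, -2.6]
gripper_width: 0.0338
gripper_force: 30.0
```

Call:
drive_tool(
  increments=[
    [[-1,0,0,0.01,0],[-0.05,0,0,0.01,0],[-0.05,0,0,0.01,0],[-0.05,0,0,0.01,0]],
  ],
)

```text
time_s: 6.32
tcp_pos: [0.6389, 0.1889, 0.0268]
eef_rot: [180.0, 0.0, -178.5]
contact_force: [0.2, -1.0, 0.9]
gripper_width: 0.0413
gripper_force: 0.0
```

Call:
drive_tool(
  increments=[
    [[-0.05,0,0,-0.1,0],[-0.05,0,0,-0.9,0],[-0.05,0,0,-0.9,0],[1,0,0,-0.9,0]],
  ],
)

```text
time_s: 6.82
tcp_pos: [0.6407, 0.1897, 0.1392]
eef_rot: [179.8, 0.4, -178.5]
contact_force: [-0.1, 0.3, 0.1]
gripper_width: 0.0471
gripper_force: 0.0
```

```bash
python3 - <<'E'
from h import *
go(.4305,.1544,None,14)
E
```

```text
t 6.83 p [0.6407 0.1897 0.1392] yaw -178.5 scaled [ 1.759 -0.249 -0.   ] dyaw 12.5 turn scaled -0.035
```

Call:
drive_tool(
  increments=[
    [[1,0.88,-0.125,0,0],[1,0.88,-0.125,0,0],[1,0.88,-0.125,0,0]],
  ],
)

```text
time_s: 7.2
tcp_pos: [0.5306, 0.1701, 0.1346]
eef_rot: [-180.0, -0.1, -178.5]
contact_force: [1.1, -0.1, 0.7]
gripper_width: 0.0759
gripper_force: 0.0
```

Call:
drive_tool(
  increments=[
    [[1,0.88,-0.125,0.2,-0.035],[1,0.88,-0.125,0.4,-0.035],[1,0.88,-0.125,0.4,-0.035],[1,0.88,-0.125,0.4,-0.035],[1,0.88,-0.125,0.4,-0.035]],
  ],
)

```text
time_s: 7.82
tcp_pos: [0.4297, 0.1543, 0.0869]
eef_rot: [180.0, 0.1, -166.0]
contact_force: [-0.6, -0.0, 0.8]
gripper_width: 0.0873
gripper_force: 0.0
```

```bash
python3 - <<'E'
from h import *
go(.4305,.1544,.018,14)
cv2.imwrite('pics/w2.png',capture('wrist')[:,:,::-1])
E
```

```text
t 7.83 p [0.4297 0.1543 0.0869] yaw -166.0 scaled [-0.007 -0.     0.574] dyaw -0.0 turn scaled 0.0
```

View pics/w2.png

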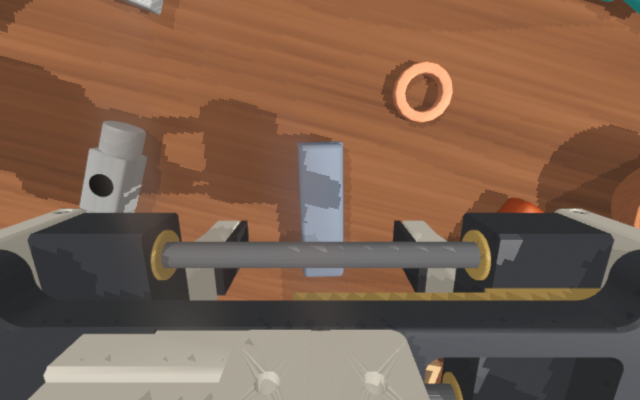

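The slate stone, at (322,210), is centred and aligned between the fingers.

Call:
drive_tool(
  increments=[
    [[1,0,0,0.4,0],[1,0,0,0.57,0],[1,0,0,0.57,0],[-1,0,0,0.57,0],[-1,0,0,0.57,0]],
  ],
)

```text
time_s: 8.5
tcp_pos: [0.4291, 0.154, 0.019]
eef_rot: [179.9, 0.1, -166.0]
contact_force: [0.3, -0.3, -0.4]
gripper_width: 0.0728
gripper_force: 0.0
```

Call:
drive_tool(
  increments=[
    [[-1,0,0,0,0],[-1,0,0,0,0],[-1,0,0,0,0],[-1,0,0,0,0],[-1,0,0,0,0]],
  ],
)

```text
time_s: 9.12
tcp_pos: [0.4284, 0.1535, 0.018]
eef_rot: [180.0, 0.0, -166.0]
contact_force: [-0.3, 0.1, 1.4]
gripper_width: 0.0338
gripper_force: 29.8
```

Call:
drive_tool(
  increments=[
    [[-1,0,0,-0.9,0],[-1,0,0,-0.9,0],[-1,0,0,-0.9,0]],
  ],
)

```text
time_s: 9.5
tcp_pos: [0.4299, 0.1548, 0.129]
eef_rot: [179.8, 0.3, -165.9]
contact_force: [0.4, -0.5, -2.1]
gripper_width: 0.034
gripper_force: 29.8
```

Call:
drive_tool(
  increments=[
    [[-1,-0.93,0.19,0,0],[-1,-0.93,0.19,0,0],[-1,-0.93,0.19,0,0]],
  ],
)

```text
time_s: 9.88
tcp_pos: [0.533, 0.2034, 0.1233]
eef_rot: [-179.9, -0.1, -166.0]
contact_force: [-0.8, -0.2, -2.8]
gripper_width: 0.0337
gripper_force: 29.8
```

Call:
drive_tool(
  increments=[
    [[-1,-0.93,0.19,0,0.035],[-1,-0.93,0.19,0,0.035],[-1,-0.93,0.19,0,0.035],[-1,-0.93,0.19,0,0.035]],
  ],
)

```text
time_s: 10.38
tcp_pos: [0.6323, 0.251, 0.1237]
eef_rot: [-179.9, -0.2, -178.6]
contact_force: [0.2, 0.5, -1.5]
gripper_width: 0.0336
gripper_force: 29.8
```

```bash
python3 - <<'E'
from h import *
go(.637,.254,.026,1.4)
cv2.imwrite('pics/t2.png',cv2.resize(capture('top')[60:220,150:470,::-1],None,fx=2.4,fy=2.4))
E
```

```text
t 10.38 p [0.6323 0.251  0.1237] yaw -178.6 scaled [-0.04   0.024  0.814] dyaw -0.0 turn scaled 0.0
```

View pics/t2.png

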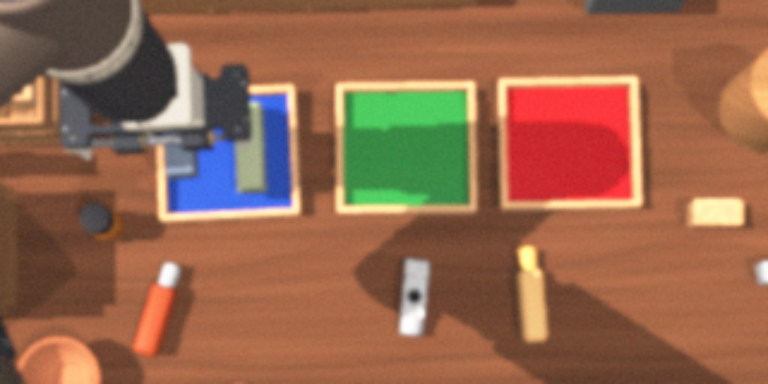

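The pale stone lies flat in the blue tray at crop (251,148), and the slate is held over the left half at about (180,155). There is room to lower it.

Call:
drive_tool(
  increments=[
    [[-1,-0.03,0.02,0.4,0],[-1,-0.03,0.02,0.74,0],[-1,-0.03,0.02,0.78,0],[-1,-0.03,0.02,0.8,0],[-1,-0.03,0.02,0.81,0]],
  ],
)

```text
time_s: 11.05
tcp_pos: [0.6383, 0.255, 0.0309]
eef_rot: [179.9, 0.2, -178.5]
contact_force: [-0.2, 0.8, -1.7]
gripper_width: 0.0339
gripper_force: 29.8
```

Call:
drive_tool(
  increments=[
    [[-1,0,0,0.01,0],[-0.05,0,0,0.01,0],[-0.05,0,0,0.01,0],[-0.05,0,0,0.01,0]],
  ],
)

```text
time_s: 11.55
tcp_pos: [0.6375, 0.2544, 0.0279]
eef_rot: [180.0, 0.0, -178.6]
contact_force: [-0.6, 1.1, 0.3]
gripper_width: 0.0415
gripper_force: 0.0
```

Call:
drive_tool(
  increments=[
    [[-0.05,0,0,-0.1,0],[-0.05,0,0,-0.9,0],[-0.05,0,0,-0.9,0],[1,0,0,-0.9,0]],
  ],
)

```text
time_s: 12.05
tcp_pos: [0.6393, 0.2554, 0.1405]
eef_rot: [179.8, 0.4, -178.5]
contact_force: [0.6, 0.1, -0.6]
gripper_width: 0.0471
gripper_force: 0.0
```

```bash
python3 - <<'E'
from h import *
a=np.radians(-14.4);go(.4428-.01*np.cos(a),.3052-.01*np.sin(a),None,-14.4)
E
```

```text
t 12.05 p [0.6393 0.2554 0.1405] yaw -178.5 scaled [ 1.706  0.48  -0.   ] dyaw -15.9 turn scaled 0.044
```

Call:
drive_tool(
  increments=[
    [[1,0.85,0.24,0,0],[1,0.85,0.24,0,0],[1,0.85,0.24,0,0]],
  ],
)

```text
time_s: 12.42
tcp_pos: [0.5321, 0.2809, 0.136]
eef_rot: [180.0, -0.0, -178.4]
contact_force: [-0.5, 0.6, 0.3]
gripper_width: 0.076
gripper_force: 0.0
```

Call:
drive_tool(
  increments=[
    [[1,0.85,0.24,0.0,0.044],[1,0.85,0.24,0.2,0.044],[1,0.85,0.24,0.4,0.044],[1,0.85,0.24,0.4,0.044],[1,0.85,0.24,0.4,0.044]],
  ],
)

```text
time_s: 13.05
tcp_pos: [0.4329, 0.307, 0.0881]
eef_rot: [180.0, 0.0, 165.6]
contact_force: [0.2, 0.4, 0.7]
gripper_width: 0.088
gripper_force: 0.0
```

```bash
python3 - <<'E'
from h import *
go(.433,.308,.017,-14.4)
cv2.imwrite('pics/w3.png',capture('wrist')[:,:,::-1])
E
```

```text
t 13.05 p [0.4329 0.307  0.0881] yaw 165.6 scaled [0.001 0.008 0.593] dyaw 0.0 turn scaled -0.0
```

View pics/w3.png

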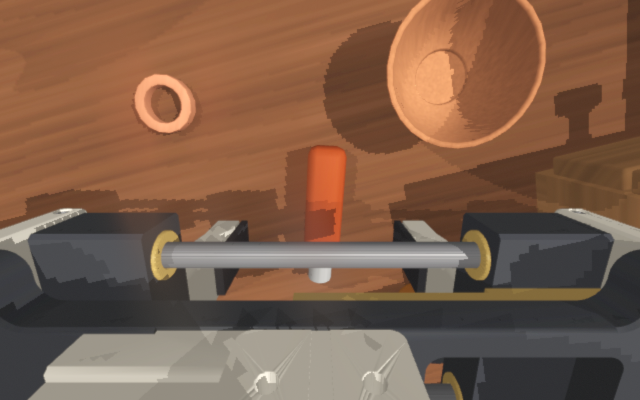

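The brown handle, (325,210), is between the fingers, and the bowl at (465,75) is clear of the gripper.

Call:
drive_tool(
  increments=[
    [[1,0,0,0.4,0],[1,0,0,0.59,0],[1,0,0,0.59,0],[-1,0,0,0.59,0],[-1,0,0,0.59,0]],
  ],
  squeeze=25,
)

```text
time_s: 13.72
tcp_pos: [0.4327, 0.3075, 0.0182]
eef_rot: [179.9, 0.1, 165.6]
contact_force: [0.8, 0.5, -0.4]
gripper_width: 0.0727
gripper_force: 0.0
```

Call:
drive_tool(
  increments=[
    [[-1,0,0,0,0],[-1,0,0,0,0],[-1,0,0,0,0],[-1,0,0,0,0],[-1,0,0,0,0]],
  ],
)

```text
time_s: 14.35
tcp_pos: [0.4321, 0.3069, 0.0168]
eef_rot: [180.0, 0.0, 165.6]
contact_force: [-0.5, 1.1, 1.0]
gripper_width: 0.0299
gripper_force: 24.7
```

Call:
drive_tool(
  increments=[
    [[-1,0,0,-0.9,0],[-1,0,0,-0.9,0],[-1,0,0,-0.9,0]],
  ],
)

```text
time_s: 14.72
tcp_pos: [0.4334, 0.3085, 0.1284]
eef_rot: [179.6, 0.2, 165.6]
contact_force: [-0.0, 0.8, -1.3]
gripper_width: 0.0298
gripper_force: 24.7
```

Call:
drive_tool(
  increments=[
    [[-1,-0.72,-0.62,0,0],[-1,-0.72,-0.62,0,0],[-1,-0.72,-0.62,0,0]],
  ],
)

```text
time_s: 15.1
tcp_pos: [0.4976, 0.2101, 0.1233]
eef_rot: [-179.9, -0.1, 165.4]
contact_force: [0.4, -0.9, -1.4]
gripper_width: 0.0301
gripper_force: 24.7
```

Call:
drive_tool(
  increments=[
    [[-1,-0.72,-0.62,0,0],[-1,-0.72,-0.62,0,0],[-1,-0.72,-0.62,0,0]],
  ],
)

```text
time_s: 15.48
tcp_pos: [0.5628, 0.1173, 0.1232]
eef_rot: [-179.9, -0.1, 165.4]
contact_force: [-0.7, 1.6, -0.9]
gripper_width: 0.0297
gripper_force: 24.7
```

Call:
drive_tool(
  increments=[
    [[-1,-0.72,-0.62,0,-0.037],[-1,-0.72,-0.62,0,-0.037],[-1,-0.72,-0.62,0,-0.037],[-1,-0.72,-0.62,0,-0.037]],
  ],
)

```text
time_s: 15.98
tcp_pos: [0.6266, 0.0265, 0.1237]
eef_rot: [-180.0, -0.1, 178.9]
contact_force: [0.1, 0.1, -0.7]
gripper_width: 0.03
gripper_force: 24.7
```

```bash
python3 - <<'E'
from h import *
go(.628,.027,.025,-1.2)
cv2.imwrite('pics/t3.png',cv2.resize(capture('side')[120:280,200:520,::-1],None,fx=2.4,fy=2.4))
E
```

```text
t 15.97 p [0.6266 0.0265 0.1237] yaw 178.9 scaled [-0.011  0.004  0.822] dyaw -0.1 turn scaled 0.0
```

View pics/t3.png

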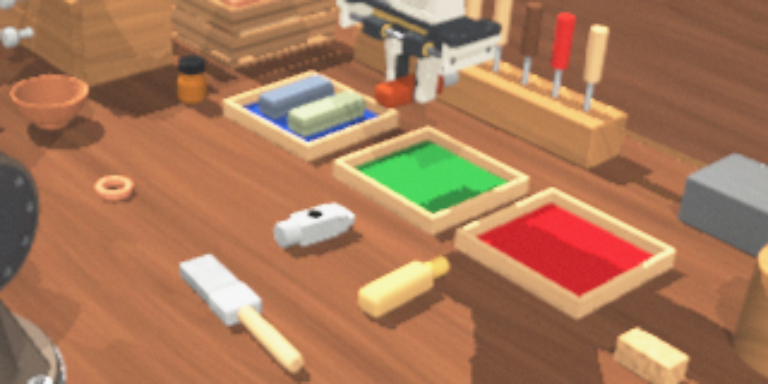

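Both stones lie flat in the blue tray, at crop (297,95) and (325,112). The jar stands at (192,80) and the handle is held level at about (410,90). I'll lower it.

Call:
drive_tool(
  increments=[
    [[-1,-0.01,0,0.4,0],[-1,-0.01,0,0.75,0],[-1,-0.01,0,0.8,0],[-1,-0.01,0,0.82,0],[-1,-0.01,0,0.82,0]],
  ],
)

```text
time_s: 16.65
tcp_pos: [0.6298, 0.0268, 0.0281]
eef_rot: [180.0, 0.1, 179.0]
contact_force: [0.4, -0.6, -1.0]
gripper_width: 0.0298
gripper_force: 24.7
```

Call:
drive_tool(
  increments=[
    [[-1,0,0,0.01,0],[-0.1,0,0,0.01,0],[-0.1,0,0,0.01,0],[-0.1,0,0,0.01,0]],
  ],
)

```text
time_s: 17.15
tcp_pos: [0.6288, 0.026, 0.0254]
eef_rot: [180.0, 0.0, 178.9]
contact_force: [0.6, -0.3, -0.5]
gripper_width: 0.039
gripper_force: 0.0
```

Call:
drive_tool(
  increments=[
    [[-0.1,0,0,-0.1,0],[-0.1,0,0,-0.9,0],[-0.1,0,0,-0.9,0],[1,0,0,-0.9,0]],
  ],
)

```text
time_s: 17.65
tcp_pos: [0.6308, 0.0265, 0.1377]
eef_rot: [179.9, 0.4, 178.9]
contact_force: [0.5, 0.5, -0.8]
gripper_width: 0.0445
gripper_force: 0.0
```

```bash
python3 - <<'E'
from h import *
go(.439,-.1553,None,2)
E
```

```text
t 17.65 p [0.6308 0.0265 0.1377] yaw 178.9 scaled [ 1.57  -1.544 -0.   ] dyaw 3.1 turn scaled -0.008
```

Call:
drive_tool(
  increments=[
    [[1,0.79,-0.77,0,0],[1,0.79,-0.77,0,0],[1,0.79,-0.77,0,0]],
  ],
)

```text
time_s: 18.02
tcp_pos: [0.5287, -0.0666, 0.1331]
eef_rot: [180.0, -0.1, 178.8]
contact_force: [-0.1, -0.1, 0.6]
gripper_width: 0.0737
gripper_force: 0.0
```

Call:
drive_tool(
  increments=[
    [[1,0.79,-0.77,0,-0.008],[1,0.79,-0.77,0.2,-0.008],[1,0.79,-0.77,0.4,-0.008],[1,0.79,-0.77,0.4,-0.008],[1,0.79,-0.77,0.4,-0.008]],
  ],
)

```text
time_s: 18.65
tcp_pos: [0.4371, -0.1548, 0.0859]
eef_rot: [-180.0, 0.0, -178.2]
contact_force: [-0.3, -0.6, -0.4]
gripper_width: 0.0878
gripper_force: 0.0
```

```bash
python3 - <<'E'
from h import *
go(.439,-.1553,.017,2)
cv2.imwrite('pics/w4.png',capture('wrist')[:,:,::-1])
E
```

```text
t 18.65 p [ 0.4371 -0.1548  0.0859] yaw -178.2 scaled [-0.016 -0.005  0.574] dyaw 0.2 turn scaled -0.0
```

View pics/w4.png

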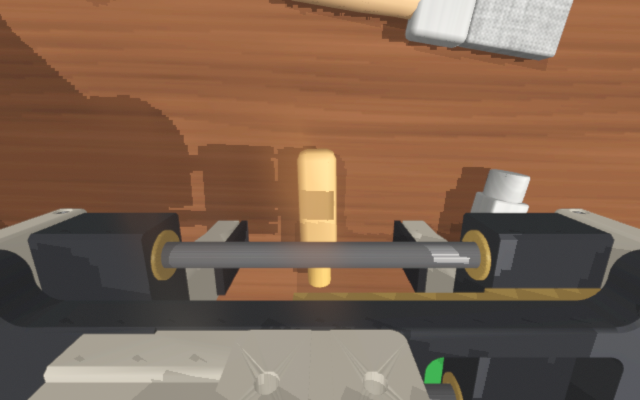

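The pale handle, (318,215), is centred and aligned.

Call:
drive_tool(
  increments=[
    [[1,-0.01,0,0.4,0],[1,-0.01,0,0.57,0],[1,-0.01,0,0.57,0],[-1,-0.01,0,0.57,0],[-1,-0.01,0,0.57,0]],
  ],
)

```text
time_s: 19.32
tcp_pos: [0.438, -0.1549, 0.0179]
eef_rot: [180.0, 0.1, -178.2]
contact_force: [-0.3, 0.0, 0.8]
gripper_width: 0.0732
gripper_force: 0.0
```

Call:
drive_tool(
  increments=[
    [[-1,0,0,0,0],[-1,0,0,0,0],[-1,0,0,0,0],[-1,0,0,0,0],[-1,0,0,0,0]],
  ],
)

```text
time_s: 19.95
tcp_pos: [0.4368, -0.1552, 0.0168]
eef_rot: [-180.0, -0.0, -178.2]
contact_force: [-0.1, -0.2, 2.1]
gripper_width: 0.0301
gripper_force: 25.0
```

Call:
drive_tool(
  increments=[
    [[-1,0,0,-0.9,0],[-1,0,0,-0.9,0],[-1,0,0,-0.9,0]],
  ],
)

```text
time_s: 20.32
tcp_pos: [0.4392, -0.1551, 0.1282]
eef_rot: [-180.0, 0.4, -178.2]
contact_force: [0.1, 0.3, -1.7]
gripper_width: 0.0298
gripper_force: 25.0
```

Call:
drive_tool(
  increments=[
    [[-1,-0.81,0.45,0,0],[-1,-0.81,0.45,0,0],[-1,-0.81,0.45,0,0]],
  ],
)

```text
time_s: 20.7
tcp_pos: [0.5344, -0.0966, 0.1233]
eef_rot: [-180.0, -0.1, -178.1]
contact_force: [-0.6, -1.2, -1.6]
gripper_width: 0.0299
gripper_force: 25.0
```

Call:
drive_tool(
  increments=[
    [[-1,-0.81,0.45,0,0.008],[-1,-0.81,0.45,0,0.008],[-1,-0.81,0.45,0,0.008],[-1,-0.81,0.45,0,0.008]],
  ],
)

```text
time_s: 21.2
tcp_pos: [0.6264, -0.0412, 0.1233]
eef_rot: [-180.0, -0.2, 178.9]
contact_force: [-0.4, -0.2, -0.9]
gripper_width: 0.03
gripper_force: 25.0
```

```bash
python3 - <<'E'
from h import *
go(.628,-.040,.025,-1.2)
E
```

```text
t 21.2 p [ 0.6264 -0.0412  0.1233] yaw 178.9 scaled [-0.013  0.011  0.819] dyaw -0.1 turn scaled 0.0
```

Call:
drive_tool(
  increments=[
    [[-1,-0.01,0.02,0.4,0],[-1,-0.01,0.02,0.75,0],[-1,-0.01,0.02,0.8,0],[-1,-0.01,0.02,0.82,0],[-1,-0.01,0.02,0.82,0]],
  ],
)

```text
time_s: 21.82
tcp_pos: [0.63, -0.0387, 0.0281]
eef_rot: [180.0, 0.1, 178.9]
contact_force: [-0.7, 0.0, -0.7]
gripper_width: 0.0295
gripper_force: 25.0
```

Call:
drive_tool(
  increments=[
    [[-1,0,0,0.01,0],[-0.14,0,0,0.01,0],[-0.14,0,0,0.01,0],[-0.14,0,0,0.01,0]],
  ],
)

```text
time_s: 22.32
tcp_pos: [0.6291, -0.0386, 0.0253]
eef_rot: [180.0, 0.0, 178.9]
contact_force: [-0.3, -0.1, 0.5]
gripper_width: 0.0375
gripper_force: 0.0
```

Call:
drive_tool(
  increments=[
    [[-0.14,0,0,-0.1,0],[-0.14,0,0,-0.9,0],[-0.14,0,0,-0.9,0],[1,0,0,-0.9,0]],
  ],
)

```text
time_s: 22.82
tcp_pos: [0.6312, -0.0384, 0.1377]
eef_rot: [179.9, 0.4, 178.9]
contact_force: [0.5, -0.6, -0.4]
gripper_width: 0.0432
gripper_force: 0.0
```

```bash
python3 - <<'E'
from h import *
go(.447,-.0109,None,-6)
E
```

```text
t 22.82 p [ 0.6312 -0.0384  0.1377] yaw 178.9 scaled [ 1.539  0.201 -0.   ] dyaw -4.9 turn scaled 0.014
```

Call:
drive_tool(
  increments=[
    [[1,0.77,0.1,0,0],[1,0.77,0.1,0,0],[1,0.77,0.1,0,0]],
  ],
)

```text
time_s: 23.2
tcp_pos: [0.5348, -0.0249, 0.1335]
eef_rot: [180.0, -0.0, 179.0]
contact_force: [0.6, 0.6, -0.3]
gripper_width: 0.0721
gripper_force: 0.0
```

Call:
drive_tool(
  increments=[
    [[1,0.77,0.1,0,0.014],[1,0.77,0.1,0.2,0.014],[1,0.77,0.1,0.4,0.014],[1,0.77,0.1,0.4,0.014],[1,0.77,0.1,0.4,0.014]],
  ],
)

```text
time_s: 23.82
tcp_pos: [0.4458, -0.011, 0.0858]
eef_rot: [-180.0, 0.0, 173.9]
contact_force: [0.1, 0.1, -0.0]
gripper_width: 0.0877
gripper_force: 0.0
```

```bash
python3 - <<'E'
from h import *
print(ray('top',np.array([[382,86]])/3+[195,155],.028))
go(.447,-.0109,.016,-6)
cv2.imwrite('pics/w5.png',capture('wrist')[:,:,::-1])
E
```

```text
[[ 0.44777228 -0.01090446  0.028     ]]
t 23.82 p [ 0.4458 -0.011   0.0858] yaw 173.9 scaled [-0.01   0.002  0.581] dyaw 0.1 turn scaled -0.0
```

View pics/w5.png

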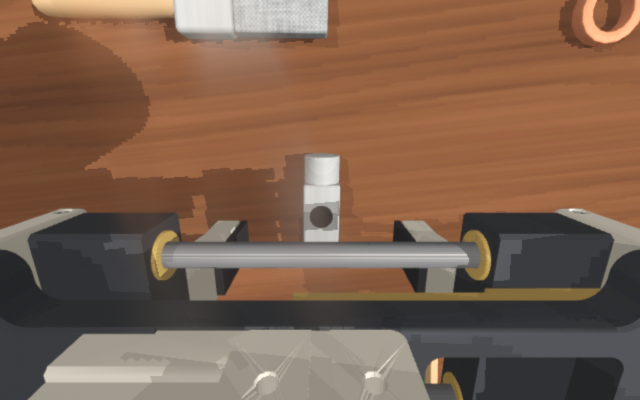

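The hammer head (eye at (320,216)) is centred and aligned.

Call:
drive_tool(
  increments=[
    [[1,-0.01,0,0.4,0],[1,-0.01,0,0.58,0],[1,-0.01,0,0.58,0],[-1,-0.01,0,0.58,0],[-1,-0.01,0,0.58,0]],
  ],
  squeeze=45,
)

```text
time_s: 24.5
tcp_pos: [0.4469, -0.011, 0.0167]
eef_rot: [179.9, 0.1, 173.9]
contact_force: [-0.4, 0.2, -0.5]
gripper_width: 0.073
gripper_force: 0.0
```

Call:
drive_tool(
  increments=[
    [[-1,0,0,0,0],[-1,0,0,0,0],[-1,0,0,0,0],[-1,0,0,0,0],[-1,0,0,0,0]],
  ],
)

```text
time_s: 25.12
tcp_pos: [0.4459, -0.0112, 0.0156]
eef_rot: [180.0, -0.0, 173.9]
contact_force: [-1.1, 1.2, 0.3]
gripper_width: 0.0275
gripper_force: 45.0
```

Call:
drive_tool(
  increments=[
    [[-1,0,0,-0.4,0],[-1,0,0,-0.9,0],[-1,0,0,-0.9,0],[-1,0,0,-0.9,0]],
  ],
)

```text
time_s: 25.62
tcp_pos: [0.4448, -0.0115, 0.1228]
eef_rot: [180.0, -0.1, 173.8]
contact_force: [-0.4, -0.3, -5.3]
gripper_width: 0.0283
gripper_force: 45.0
```

Call:
drive_tool(
  increments=[
    [[-1,-0.88,-0.74,0,0],[-1,-0.88,-0.74,0,0],[-1,-0.88,-0.74,0,0]],
  ],
)

```text
time_s: 26.0
tcp_pos: [0.542, -0.1133, 0.1204]
eef_rot: [-179.9, -0.2, 173.7]
contact_force: [-0.1, 0.6, -4.4]
gripper_width: 0.0277
gripper_force: 45.0
```

Call:
drive_tool(
  increments=[
    [[-1,-0.88,-0.74,0,-0.013],[-1,-0.88,-0.74,0,-0.013],[-1,-0.88,-0.74,0,-0.013],[-1,-0.88,-0.74,0,-0.013]],
  ],
)

```text
time_s: 26.5
tcp_pos: [0.6355, -0.2107, 0.1202]
eef_rot: [180.0, -0.3, 178.5]
contact_force: [0.1, 0.3, -4.8]
gripper_width: 0.0281
gripper_force: 45.0
```

```bash
python3 - <<'E'
from h import *
go(.638,-.211,.024,-1.5)
E
```

```text
t 26.5 p [ 0.6355 -0.2107  0.1202] yaw 178.5 scaled [-0.021 -0.002  0.802] dyaw 0.0 turn scaled -0.0
```

Call:
drive_tool(
  increments=[
    [[-1,-0.02,0,0.4,0],[-1,-0.02,0,0.74,0],[-1,-0.02,0,0.78,0],[-1,-0.02,0,0.8,0],[-1,-0.02,0,0.8,0]],
  ],
)

```text
time_s: 27.12
tcp_pos: [0.6404, -0.2103, 0.0294]
eef_rot: [-180.0, 0.2, 178.6]
contact_force: [-0.7, 0.9, -4.0]
gripper_width: 0.028
gripper_force: 45.0
```

Call:
drive_tool(
  increments=[
    [[-1,0,0,0.005,0],[0,0,0,0.005,0],[0,0,0,0.005,0],[0,0,0,0.005,0]],
  ],
)

```text
time_s: 27.62
tcp_pos: [0.6397, -0.2106, 0.0275]
eef_rot: [-180.0, 0.1, 178.6]
contact_force: [0.2, 0.1, -0.2]
gripper_width: 0.0431
gripper_force: 0.0
```

Call:
drive_tool(
  increments=[
    [[0,0,0,-0.1,0],[0,0,0,-0.9,0],[0,0,0,-0.9,0],[0,0,0,-0.9,0]],
  ],
)

```text
time_s: 28.12
tcp_pos: [0.6416, -0.2109, 0.1399]
eef_rot: [-180.0, 0.4, 178.6]
contact_force: [0.3, 0.4, -0.2]
gripper_width: 0.0436
gripper_force: 0.0
```

Call:
drive_tool(
  increments=[
    [[0,0.95,-0.8,-0.5,0],[0,0.95,-0.8,-0.5,0],[0,0.95,-0.8,-0.5,0],[0,0.95,-0.8,-0.5,0],[0,0.95,-0.8,-0.5,0]],
  ],
)

```text
time_s: 28.75
tcp_pos: [0.523, -0.3034, 0.1947]
eef_rot: [180.0, -0.0, 178.5]
contact_force: [0.4, -0.5, -0.9]
gripper_width: 0.0441
gripper_force: 0.0
```

```bash
python3 - <<'E'
from h import *
a=cv2.resize(capture('top')[70:170,170:450,::-1],None,fx=2.8,fy=2.8,interpolation=cv2.INTER_CUBIC)
b=cv2.resize(capture('side')[125:255,220:500,::-1],(784,300),interpolation=cv2.INTER_CUBIC)
cv2.imwrite('pics/end.png',np.vstack([a,b]))
E
```

View pics/end.png

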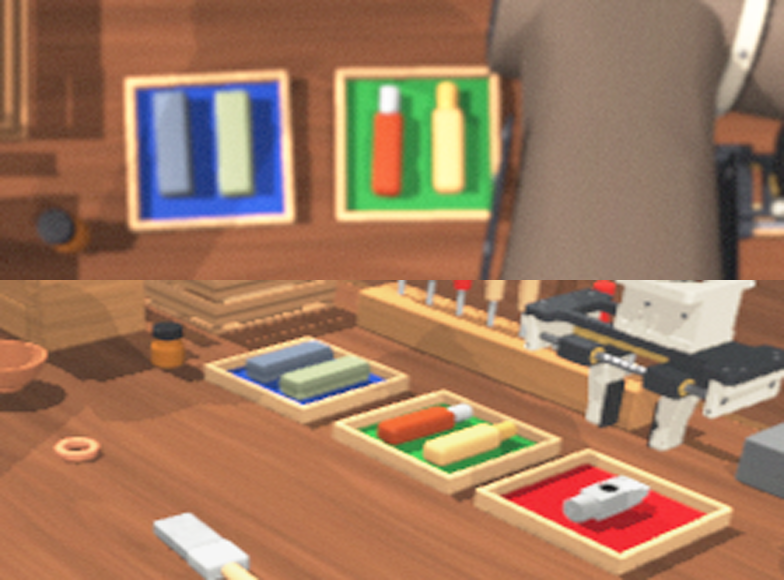

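The final picture shows both stones flat and in line in the blue tray (top crop (172,142) and (234,142)). Both handles lie side by side in the green tray ((388,140), (448,138)). The hammer head lies flat in the red tray with its eye up (side crop (607,498)), the jar is standing in place, and the arm is clear.

```bash
python3 -c "
from plant import job
print(job.close_job())"
```

```text
the job is handed in; nothing more can be done
None
```

All five pieces are in their trays, the oil jar is where it was, and the job was handed in at about 29 s of the 106 s allowed; the hand-in returned no verdict.

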